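# Empty ink carton through the spring waste flap

### The arm

A 6-joint arm with a two-finger parallel gripper is mounted at the origin on the work surface. World frame = base frame: x ahead of the robot, y to its left, z up, the work surface at z = 0. Lengths are in m, angles in degrees, forces in N, time in s.
With the tool pointing down it reaches from about 0.35 to 0.975 m from the base axis. Payload 4.9 kg.
Tool frame: the origin (TCP) lies at the centre of the arm's flange, where the gripper is bolted on; the fingertips stand 173 mm ahead of it and the grasp point (between the pads) lies 155 mm ahead of it (manip.grip_point_offset is the distance from the TCP to the grasp point, in m); z points along the fingers, y is the direction in which the jaws open and shut (so a half turn about z gives the same grasp; the last joint's range is limited). The gripper opens to 85 mm and grips with 20 to 120 N. Pads are 22 mm wide; open, the fingers measure 114 mm over their backs; the gripper's body (76 mm by 85 mm) begins 54 mm behind the grasp point. The pads swing forward as they close: fully open they stand 13 mm farther back than shut.
Start: joints at [69.328, 3.019, 92.412, -0, 84.569, -6.818], TCP at [0.15, 0.607, 0.405] pointing down, gripper open.
Joint ranges: [-172.51, 172.51], [-57.92, 126.97], [3.15, 148.05], [-58.71, 238.71], [5.1, 150.11], [-179.66, 179.66]. Speed limits (degrees/s): [147.25, 147.25, 180, 180, 180, 180].

### API

Orientations are given as [roll, pitch, yaw] about the fixed x, y, z axes, in that order (R = Rz(yaw) Ry(pitch) Rx(roll)).
In Python, from bench import manip gives the robot as it stands. The module is installed in compiled form; this text tells all that it offers.
- The arm moves only by the shell command python3 -m handwheel 'ROWS' [FORCE]. ROWS is JSON, a list that holds one entry, the list of rows, each a list of 5 numbers: the shift along the tool's x, y, z in mm, then the turn about the tool's z in rad, then the closure in counts, from 0 (fully open) to 255 (shut). A call has exactly 10 rows; each row shifts and turns the pose as measured when the row begins, along the tool's axes as they then stand; what a row does not reach is not made up. A row lasts 1/12 s, in which the tool goes at most 41.7 mm and 7.16 degrees, less where a joint would pass 70% of its speed; a pose out of reach is approached as far as the arm can. A call is refused whole if a number of a shift passes 41.7 or a number of a turn 0.125, either way. A call with a gripper value outside its range is refused whole. The fingers move at their own pace and stop on an object; FORCE is the grip in N (left out, the last holds). Time passes only in rows, so rows that do not move let the fingers close, or fill a call up. It gives the time, the measured TCP pose, the force and the opening at its end, in the units of the state.
- manip.get_state(): the state, without advancing time (a new reading comes with each control period).
- manip.snapshot(name): name is "side" or "top"; returns a dict with "image" (480x640x3 uint8, blue, green, red), "z_map" (480x640 float32, m along the optical axis (not along the pixel's ray), 0 where there is no reading), "fx", "fy", "cx", "cy" (pixels), "rvec" (rotation vector, rad) and "tvec" (3), from world to camera coordinates, as OpenCV has them. Camera axes: x right, y down, z forward; pixel columns grow to the right and rows downward; lengths in m; the calibration is good to about 2 mm. A picture is of the moment at which its call begins.
- manip.hand_in(): hands the job in, once; it reports no verdict.
Trained networks look in the newest picture that a camera, given by its name, has taken for a name from the list of things; names that differ only in an ending like _2 or _b are one class to them, and where a whole thing is asked for, a point or a joint stands for the part that bears it (a point fixed in the world has none). Each returns a list of dicts, best first, with "confidence" (0 to 1); they miss things now and then, are a little off and sometimes report something else, mostly with a low value. They report only what shows in the picture. A call takes as long as a camera call. They do not tell look-alikes from the thing itself.
- manip.spot_in(camera, thing): "at" ([x, y, z] in m, in world coordinates, good to about 4 mm: the middle of the surface that is visible of it).
- manip.silhouettes(camera, thing): "mask" (480x640 bool, what is visible of it).
The state is a dict: "clock": time; "joints": joint angles; "qd": joint speeds; "joint_torque": joint torques, N m; "position": TCP position; "tcp_rot": TCP orientation; "force": force on the tool from outside, world axes, zero at the start; "wrist_torque": the same for the moment, N m; "grip_width": finger opening in m.
Only numpy, scipy, OpenCV 4.12 (cv2) and the standard library are available. Lean on these libraries where they do the work, as an engineer would, in place of code of your own. Each camera call takes 0.05 s, during which the arm holds its last target. There are 200 camera calls.

### The job

Throw the small empty red carton away through the metal waste flap in the top of the wooden desk cabinet, without picking it up: press the spring flap well open with one fingertip and keep it open while the other finger pushes the carton over the edge so that it drops into the bin; never shove the carton out on to the shut flap. Then draw back so that the flap swings fully shut, leaving the seal, the water dish and the ink bottle standing where they are.

Things in the scene. Friction and masses are not known exactly. Their poses are not given: they have to be found in the camera images.
- cabinet: Fixed wooden cabinet 360 (x) x 280 (y) x 170 mm high. Origin: centre of its underside; z up, +y side towards the robot. Push the carton along its +x. Its flat top, along x: plain board -180 to +30 mm (carton and other things stand here), mouth +30 to +140 mm shut by the flap, then a rim to +180. The mouth spans y -90 to +90 mm. The steel trim round it is flush.
- lip (a point): Middle of the board's edge where the mouth begins, on the top (cabinet x +30, y 0, z 170 mm); same axes as the cabinet. The board is 12 mm thick.
- flap (a joint): Flap angle, rad: 0 shut (1 mm below the top) to 1.15. Metal plate 107 (x) x 176 (y) x 3 mm, hinged on the mouth's far edge (cabinet x +140); pressed, its edge at the lip sinks into the bin. A spring shuts it when let go: 1.3 N at the free edge starts it, about 5 N opens it 0.7 rad when pressed 50 mm from the hinge. The carton's weight does not open it.
- flap_edge (a point): Middle of the flap's free edge, on its upper face; 2 mm beyond the lip when shut.
- carton: Loose empty red carton with a pale band, 30 (its x) x 48 (its y) x 20 mm high, about 20 g, lying on the plain part of the cabinet's top, its 48 mm sides along the lip to within 20 degrees. Origin: centre of its underside; z up.
- seal: Loose amber stone seal, 24 x 24 mm, 55 mm high, standing on the rear part of the cabinet's top; not to be disturbed. Origin: centre of its underside.
- dish: Loose green glazed water dish, 62 mm across, 24 mm high, on the rear part of the cabinet's top; not to be disturbed. Origin: centre of its underside.
- ink: Loose black ink bottle with a pale label, 40 mm across, 62 mm high, on the rear part of the cabinet's top; not to be disturbed. Origin: centre of its underside.
- bin_floor (a point): Middle of the floor of the bin under the mouth, 18 mm above the table (cabinet x +38, y 0); same axes as the cabinet. The bin is 227 (x) x 198 mm (y) inside and reaches 105 mm back under the plain board. The carton ends in it.
Mind the look-alikes: they are no part of the job. Of the things like the carton, leave any that is black, green or pink; of the rest the larger one is meant.

How it is judged (in metres and radians):
On the way, in this order (a step that is already met when the one before it is completed fails the run):
1. the flap is pressed open (over 0.25 rad) while the carton still lies on the plain part of the top (value of joint flap above 0.25 rad and x of carton in the frame of lip below 0.005 m and z of carton in the frame of lip above -0.012 m), for 0.2 s.
2. the carton has dropped through the mouth into the bin (z of carton in the frame of lip below -0.06 m), for 0.1 s.
At the end, for the whole second after the job is handed in: The carton rests in the bin under the mouth (its origin inside the bin walls and lower than 100 mm above the table), the flap is shut (under 0.05 rad), and the seal, dish and ink bottle are within 15 mm of where they stood (height (world z) of carton between 0 and 0.1 m and x of carton in the frame of cabinet between -0.08 and 0.155 m and y of carton in the frame of cabinet between -0.102 and 0.102 m and linear speed of carton below 0.02 m/s and value of joint flap below 0.05 rad and distance of each of seal, dish, ink from where it was at the start of the episode below 0.015 m); the robot touches nothing.
It fails at once if the carton is lifted more than 25 mm off the cabinet's top (z of carton in the frame of lip above 0.025 m).
It fails at once if the carton is shoved out on to the shut flap (its middle 15 mm past the lip, on top, flap under 0.1 rad) (x of carton in the frame of lip above 0.015 m and z of carton in the frame of lip above -0.01 m and value of joint flap below 0.1 rad).
It fails at once if the seal, dish or ink bottle is pushed more than 15 mm or tipped (over 0.3 rad) (distance of any of seal, dish, ink from where it was at the start of the episode above 0.015 m or angle between any of seal, dish, ink's own z axis and vertical above 0.3 rad).
It also fails if it takes over 40 s, if anything falls off the work surface, if the arm or the gripper's body presses on something with over 40 N, if the wrist force passes 120 N, or if a joint passes its speed limit or range.

## Working session

There is one attempt and no reset: what is moved stays moved. The work goes in short steps, Python scripts to look and compute and a shell command to move; the robot and the scene stay as the last step left them, time stands still between calls to the robot, and variables do not carry over. Pictures are saved under pics/ and viewed, about 8 in all and at most 12, crops included, and the job is handed in when it is done.

```bash
mkdir -p pics
cat > h.py <<'E'
import numpy as np, cv2
from bench import manip
def snap(n,f=None):
    s=manip.snapshot(n)
    if f: cv2.imwrite('pics/'+f,s['image'])
    return s
def world(s,mask=None):
    z=s['z_map']; v,u=np.nonzero((z>0)&(mask if mask is not None else True))
    d=z[v,u]; P=np.c_[(u-s['cx'])/s['fx']*d,(v-s['cy'])/s['fy']*d,d]
    R=cv2.Rodrigues(np.array(s['rvec'],float))[0]
    return (P-np.array(s['tvec']).ravel())@R,u,v
def pix(s,p):
    R=cv2.Rodrigues(np.array(s['rvec'],float))[0]
    K=np.array([[s['fx'],0,s['cx']],[0,s['fy'],s['cy']],[0,0,1]])
    return cv2.projectPoints(np.array(p,float).reshape(-1,3),np.array(s['rvec'],float),np.array(s['tvec'],float),K,None)[0].reshape(-1,2)
E
python3 - <<'E'
from h import *
print(manip.get_state())
a=snap('top','t0.png');b=snap('side','s0.png')
cv2.imwrite('pics/both0.png',cv2.resize(np.hstack([a['image'],b['image']]),(800,300)))
for c in('top','side'):
  for t in('cabinet','carton','seal','dish','ink','flap'):
    print(c,t,[(np.round(d['at'],3),round(d['confidence'],2)) for d in manip.spot_in(c,t)])
for t in('top','side'):
  s={'top':a,'side':b}[t];print(t,s['fx'],s['rvec'],s['tvec'])
E
```

```text
{'clock': 0.0, 'joints': array([ 6.93293025e+01,  3.05623473e+00,  9.24929097e+01, -1.04978368e-03,
        8.45668502e+01, -6.81789468e+00]), 'qd': array([0.04185124, 0.01095121, 0.02927078, 0.02937713, 0.03748352,
       0.06065076]), 'joint_torque': array([ 2.21860764e-04, -3.93675935e+01, -3.70178747e+01, -1.08047643e-04,
        6.79081189e-03,  2.54672085e-05]), 'position': array([0.14954452, 0.60656601, 0.4034652 ]), 'tcp_rot': array([-1.79884702e+02, -1.27327128e-02,  1.66147285e+02]), 'force': array([ 0.52258522,  0.06243183, -0.22096468]), 'wrist_torque': array([ 0.0228648 , -0.03787267, -0.00782694]), 'grip_width': 0.08536204441297732}
top cabinet [(array([ 0.53 , -0.045,  0.172]), 0.65)]
top carton [(array([ 0.586, -0.076,  0.189]), 0.79), (array([ 0.741, -0.104,  0.014]), 0.68), (array([ 0.506, -0.285,  0.013]), 0.66), (array([0.753, 0.036, 0.022]), 0.65), (array([ 0.823, -0.109,  0.019]), 0.64)]
top seal [(array([ 0.544, -0.2  ,  0.216]), 0.55)]
top dish [(array([ 0.629, -0.198,  0.186]), 0.7)]
top ink [(array([ 0.448, -0.195,  0.237]), 0.87)]
top flap [(array([0.542, 0.028, 0.173]), 0.89)]
side cabinet [(array([ 0.548, -0.138,  0.166]), 0.8)]
side carton [(array([ 0.507, -0.289,  0.014]), 0.9), (array([0.75 , 0.031, 0.02 ]), 0.8), (array([ 0.584, -0.084,  0.188]), 0.76), (array([ 0.828, -0.109,  0.023]), 0.66), (array([ 0.738, -0.105,  0.02 ]), 0.59)]
side seal [(array([ 0.547, -0.21 ,  0.206]), 0.66)]
side dish [(array([ 0.628, -0.193,  0.184]), 0.61)]
side ink [(array([ 0.453, -0.209,  0.221]), 0.82), (array([0.549, 0.019, 0.168]), 0.64)]
side flap [(array([0.55 , 0.023, 0.172]), 0.62), (array([ 0.547, -0.142,  0.173]), 0.19)]
top 603.4695968653227 [ 2.12255235 -2.10073799  0.19118672] [-0.03763917  0.62612705  0.96910799]
side 473.8050336255271 [ 2.41622756  0.11864099 -0.03796009] [-0.61773955 -0.00139378  0.83684113]
```

View pics/t0.png

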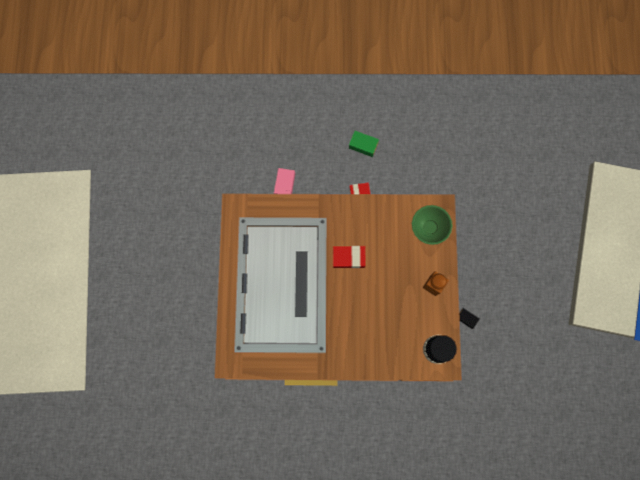

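View pics/s0.png

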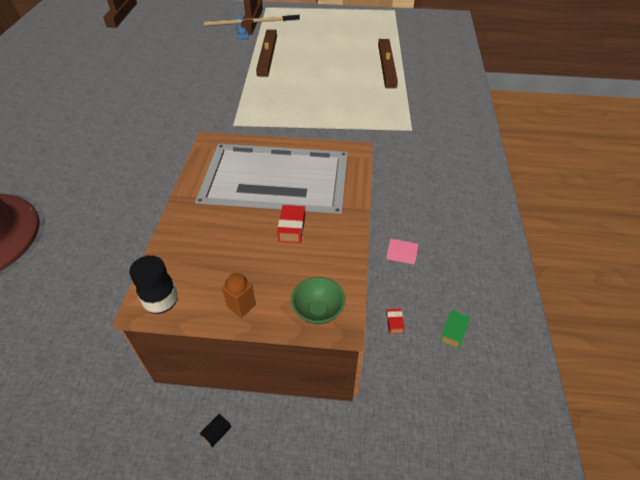

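The flap is on the left in the top view (about x 245–320 px, world +y). The big red carton is at about (349,257) px on the board, between the mouth and the dish, seal and ink. A second red carton lies on the table at (360,189). Next I'll measure the geometry.

Run:
```python
from h import *
for c in('top','side'):
  s=snap(c)
  for t in('carton','seal','dish','ink','flap','cabinet'):
    for d in manip.silhouettes(c,t):
      if d['confidence']<.4: continue
      m=d['mask']; P,u,v=world(s,m)
      P0=P; zt=np.percentile(P[:,2],95); P=P[P[:,2]>zt-.006]
      r=cv2.minAreaRect((P[:,:2]*1000).astype(np.float32))
      print(c,t,round(d['confidence'],2),len(P0),'ztop',round(zt,4),'rect mm',np.round(r[0],1),np.round(r[1],1),round(r[2],1),'col',s['image'][m].mean(0).astype(int))
s=snap('top');P,u,v=world(s);I=s['image'].astype(int)
k=(P[:,2]>.16)&(P[:,2]<.18)&(abs(P[:,0]-.53)<.2)&(abs(P[:,1]+.05)<.25)
r=cv2.minAreaRect((P[k][:,:2]*1000).astype(np.float32));print('cab top',r,np.median(P[k][:,2]))
k=(P[:,2]>.18)&(abs(P[:,0]-.586)<.05)&(abs(P[:,1]+.08)<.05)
r=cv2.minAreaRect((P[k][:,:2]*1000).astype(np.float32));print('carton',r,cv2.boxPoints(r),np.median(P[k][:,2]))
im=s['image'][150:400,200:480];cv2.imwrite('pics/crop1.png',cv2.resize(im,None,fx=2.4,fy=2.4,interpolation=3))
```

```text
top carton 0.84 691 ztop 0.1932 rect mm [584.6 -76.4] [30.3 47.8] 0.9 col [ 62  75 177]
top carton 0.78 480 ztop 0.0236 rect mm [ 828.7 -109.1] [48.  31.2] 69.1 col [ 53 118  40]
top carton 0.64 236 ztop 0.0184 rect mm [ 508.9 -288.5] [32.9 21.2] 55.3 col [26 26 26]
top carton 0.55 400 ztop 0.024 rect mm [752.1  35.8] [29.8 47.3] 82.8 col [137 116 214]
top carton 0.52 205 ztop 0.0186 rect mm [ 741.  -101.6] [20.9 36.2] 1.5 col [ 66  77 178]
top seal 0.76 392 ztop 0.2254 rect mm [ 544.  -202.3] [20.2 21. ] 7.1 col [ 23  61 110]
top dish 0.89 1323 ztop 0.1959 rect mm [ 632.8 -199.3] [59.7 59.7] 84.2 col [52 92 63]
top ink 0.88 749 ztop 0.2352 rect mm [ 450.5 -204.1] [35.1 35. ] 19.4 col [30 31 33]
top flap 0.78 8141 ztop 0.1723 rect mm [545.9  25.4] [176.4 107.3] 0.2 col [166 172 167]
top cabinet 0.77 41604 ztop 0.1733 rect mm [546.  -60.1] [280.3 360.9] 0.3 col [ 83 114 147]
side carton 0.98 738 ztop 0.0207 rect mm [ 828.  -107.2] [50.7 30.2] 69.3 col [ 63 124  61]
side carton 0.97 605 ztop 0.0209 rect mm [751.7  37.7] [34.  48.2] 81.9 col [138 117 213]
side carton 0.81 394 ztop 0.015
[... 448 characters left out ...]
2 rect mm [ 450.3 -202.5] [35.3 37.4] 39.4 col [47 52 55]
side ink 0.42 2011 ztop 0.1937 rect mm [ 632.6 -198. ] [60.8 59.3] 78.3 col [ 60 101  66]
side flap 0.75 5705 ztop 0.1698 rect mm [545.7  27.7] [109.5 176.3] 89.9 col [160 164 168]
side cabinet 0.9 49789 ztop 0.1705 rect mm [545.5 -57.7] [363.1 280.8] 90.0 col [ 67  94 132]
cab top ((546.1366577148438, -60.23670959472656), (280.36358642578125, 361.080322265625), 0.2552775740623474) 0.1706061225947207
carton ((584.8877563476562, -76.38418579101562), (30.484989166259766, 47.61790084838867), 0.4858678877353668) [[ 569.4439    -52.705345]
 [ 569.8477   -100.32153 ]
 [ 600.3316   -100.06303 ]
 [ 599.9278    -52.44684 ]] 0.19066458106251782
```

View pics/crop1.png

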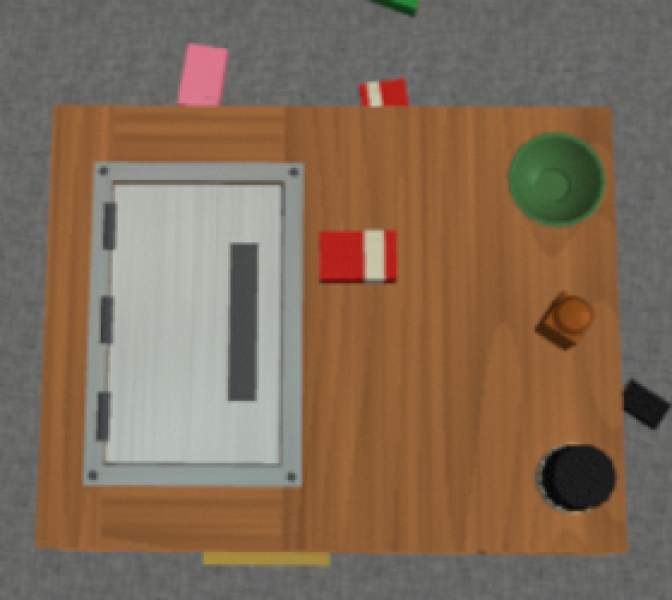

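The cabinet origin comes out at world (0.546, −0.060), with its +x along world +y, so the lip is at y ≈ −0.030. The big red carton measures 48 × 30 mm and is at (0.585, −0.076), and the one on the table is the small look-alike. The carton's long side runs across the lip, not along it as the text says.

The moves have no tilt axis, but one finger has to sit lower than the other. An out-of-reach pose near the base may lean the tool, so I'll move towards the inner limit and watch the pose.

```bash
python3 -m handwheel '[[[12,-36,0,0,0],[12,-36,0,0,0],[12,-36,0,0,0],[12,-36,0,0,0],[12,-36,0,0,0],[12,-36,0,0,0],[12,-36,0,0,0],[0,0,0,-0.12,0],[0,0,0,-0.12,0],[0,0,0,0,0]]]'; python3 -c "
from h import *;s=manip.get_state();print(s['joints'].round(1),s['position'].round(3),s['tcp_rot'].round(2))"
```

```text
clock: 2.28
position: [0.0026, 0.3721, 0.4003]
tcp_rot: [-180.0, -0.1, -179.6]
force: [0.1, 0.4, 0.5]
grip_width: 0.0854
[ 7.810e+01 -3.550e+01  1.239e+02  1.000e-01  9.170e+01 -1.230e+01] [0.003 0.372 0.4  ] [-1.7995e+02 -1.0000e-01 -1.7962e+02]
```

```bash
python3 -m handwheel '[[[0,-20,0,0,0],[0,-20,0,0,0],[0,-20,0,0,0],[0,-20,0,0,0],[0,-20,0,0,0],[0,0,0,0,0],[0,0,0,0,0],[0,0,0,0,0],[0,0,0,0,0],[0,0,0,0,0]]]'; python3 -c "
from h import *;s=manip.get_state();print(s['joints'].round(1),s['position'].round(3),s['tcp_rot'].round(2))"
```

```text
clock: 3.12
position: [0.0035, 0.2709, 0.4024]
tcp_rot: [179.9, -0.0, 178.9]
force: [-0.5, 0.3, 0.8]
grip_width: 0.0853
[ 7.330e+01 -5.660e+01  1.343e+02  1.000e-01  1.022e+02 -1.560e+01] [0.003 0.271 0.402] [ 1.7992e+02 -5.0000e-02  1.7893e+02]
```

```bash
python3 -m handwheel '[[[0,-15,0,0,0],[0,-20,0,0,0],[0,-20,0,0,0],[0,0,0,0,0],[0,0,0,0,0],[0,0,0,0,0],[0,0,0,0,0],[0,0,0,0,0],[0,0,0,0,0],[0,0,0,0,0]]]'; python3 -c "
from h import *;s=manip.get_state();print(s['joints'].round(2),s['position'].round(3),s['tcp_rot'].round(2))"
```

```text
clock: 3.95
position: [0.0031, 0.2616, 0.4055]
tcp_rot: [-178.0, -0.1, 178.9]
force: [-0.2, -1.0, -0.1]
grip_width: 0.085
[ 73.03 -57.79 134.58  -0.47 105.21 -16.  ] [0.003 0.262 0.406] [-1.7796e+02 -1.1000e-01  1.7892e+02]
```

The tool leans when it is pressed against the inner limit. It is now 2° over, fingertips towards −y, which is the direction I need. I'll continue.

```bash
python3 -m handwheel '[[[0,-35,0,0,0],[0,-35,0,0,0],[0,-35,0,0,0],[0,-35,0,0,0],[0,-35,0,0,0],[0,0,0,0,0],[0,0,0,0,0],[0,0,0,0,0],[0,0,0,0,0],[0,0,0,0,0]]]'; python3 -c "
from h import *;s=manip.get_state();print(s['joints'].round(2),s['position'].round(3),s['tcp_rot'].round(2))"
```

```text
clock: 4.78
position: [0.0013, 0.2476, 0.4308]
tcp_rot: [-171.8, -0.1, 178.9]
force: [-0.1, -0.1, -0.2]
grip_width: 0.0853
[ 73.22 -57.88 132.35  -2.33 113.46 -16.49] [0.001 0.248 0.431] [-1.7177e+02 -9.0000e-02  1.7892e+02]
```

```bash
python3 -m handwheel '[[[0,-40,0,0,0],[0,-40,0,0,0],[0,-40,0,0,0],[0,-40,0,0,0],[0,-40,0,0,0],[0,-40,0,0,0],[0,-40,0,0,0],[0,-40,0,0,0],[0,0,0,0,0],[0,0,0,0,0]]]'; python3 -c "
from h import *;s=manip.get_state();print(s['joints'].round(2),s['position'].round(4),s['tcp_rot'].round(2))"
```

```text
clock: 5.62
position: [-0.0063, 0.2073, 0.5441]
tcp_rot: [-161.5, 0.0, 179.0]
force: [0.1, -1.0, -0.5]
grip_width: 0.0856
[ 73.43 -57.9  122.02  -6.76 133.52 -19.44] [-0.0063  0.2073  0.5441] [-1.6152e+02  2.0000e-02  1.7898e+02]
```

The tool is at 18.5°, which puts the front finger about 27 mm below the rear one. Next I'll move over the cabinet, going +x first to stay clear of the base.

```bash
python3 -m handwheel '[[[-25,10,0,0,0],[-30,5,0,0,0],[-35,0,0,0,0],[-40,0,0,0,0],[-40,0,0,0,0],[-40,0,0,0,0],[-40,0,0,0,0],[-40,0,0,0,0],[-40,-10,0,0,0],[-40,-10,0,0,0]]]'
cat > st.py <<'E'
from h import *
from scipy.spatial.transform import Rotation as Ro
s=manip.get_state();R=Ro.from_euler('xyz',s['tcp_rot'],degrees=True).as_matrix();p=s['position']*1000
print('t',s['clock'],'q',s['joints'].round(1),'p',p.round(1),'rpy',s['tcp_rot'].round(2),'F',s['force'].round(1),'gw',s['grip_width'])
def shift(d): return (R.T@np.array(d,float)).round(1)
E
python3 -c "
from st import *
print('to hover (tool mm)',shift(np.array([585,-9,420])-p))"
```

```text
clock: 6.45
position: [0.3723, 0.1999, 0.5306]
tcp_rot: [-161.8, -0.5, -179.8]
force: [0.2, 1.2, 0.5]
grip_width: 0.0858
t 6.45 q [ 22.3 -25.5 105.8 -17.4 106.5 -72. ] p [372.3 199.9 530.6] rpy [-161.77   -0.5  -179.78] F [0.2 1.2 0.5] gw 0.08576516520111827
to hover (tool mm) [-212.8 -165.1  168.9]
```

```bash
python3 -m handwheel '[[[-26,-20,20,0,0],[-26,-20,20,0,0],[-26,-20,20,0,0],[-26,-20,20,0,0],[-26,-20,20,0,0],[-26,-20,20,0,0],[-26,-20,20,0,0],[-26,-20,20,0,0],[-5,-5,5,0,0],[0,0,0,0,0]]]'
python3 - <<'E'
from st import *
a=snap('top');b=snap('side')
cv2.imwrite('pics/hov.png',cv2.resize(np.hstack([a['image'][130:430,180:500],b['image'][20:320,80:400]]),None,fx=1.25,fy=1.25))
ax=R[:,2]
for n,s in(('top',a),('side',b)):
  P,u,v=world(s); Q=(P*1000-p)@R
  k=(Q[:,2]>110)&(Q[:,2]<185)&(abs(Q[:,0])<25)&(abs(Q[:,1])<75)&(P[:,2]>.2)
  for sg in(1,-1):
    q=Q[k&(Q[:,1]*sg>0)]
    if len(q)>10: print(n,sg,len(q),'x',np.percentile(q[:,0],[1,99]).round(1),'y',np.percentile(q[:,1],[1,99]).round(1),'z',np.percentile(q[:,2],[50,95,99,100]).round(1))
E
```

```text
clock: 7.28
position: [0.5979, -0.0231, 0.3963]
tcp_rot: [-162.1, -1.6, 180.0]
force: [-0.9, 0.2, 0.4]
grip_width: 0.0853
t 7.2833 q [ -6.2   0.3  96.5 -18.1  83.1 -94.3] p [597.9 -23.1 396.3] rpy [-162.12   -1.58  179.98] F [-0.9  0.2  0.4] gw 0.08530973328936062
top -1 97 x [ 2.7 12.8] y [-59.  -42.9] z [132.7 153.3 155.4 155.5]
side 1 171 x [-12.9  10.6] y [41.3 51.2] z [144.3 158.8 160.1 161.3]
side -1 724 x [-12.5  11.2] y [-74.3 -43. ] z [136.8 158.1 160.4 161. ]
```

View pics/hov.png

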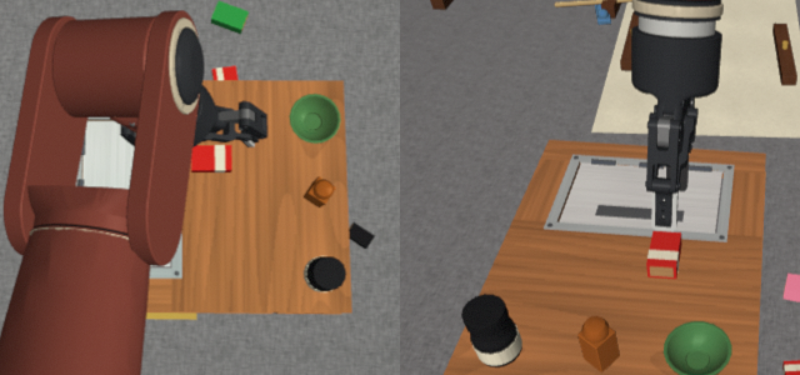

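The picture shows the gripper open above the carton, rear finger behind it, front finger over the flap side. Depth puts the open fingertips 160 mm ahead of the TCP.

```bash
cat >> st.py <<'E'
def tip(x,y,z=160): return (p+R@np.array([x,y,z],float)).round(1)
print('rear in',tip(0,-42.5),'rear out',tip(0,-57),'front in',tip(0,42.5),'front out',tip(0,57))
E
python3 -c "
from st import *
print(shift(np.array([585,-103,206])-tip(0,-42.5)))"
```

```text
t 7.3833 q [ -6.    0.1  96.6 -18.1  83.2 -94.2] p [596.9 -21.4 397.5] rpy [-162.13   -1.53 -179.92] F [-0.5 -0.2 -0.4] gw 0.08530421266268305
rear in [ 593.3 -111.   258.4] rear out [ 593.5 -124.8  262.8] front in [592.5 -30.1 232.3] front out [592.4 -16.3 227.8]
[ 6.9 23.8 47.6]
```

```bash
python3 -m handwheel '[[[1,4,8,0,0],[1,4,8,0,0],[1,4,8,0,0],[1,4,8,0,0],[1,4,8,0,0],[1,3,5,0,0],[0,0,0,0,0],[0,0,0,0,0],[0,0,0,0,0],[0,0,0,0,0]]]'; python3 -c "
from st import *
print(shift(np.array([585,-103,192])-tip(0,-42.5)))
print(shift(np.array([585,-102.5,176])-tip(0,-42.5)))"
```

```text
clock: 8.22
position: [0.5856, -0.0062, 0.3457]
tcp_rot: [-162.2, -1.2, -179.4]
force: [-0.6, 0.0, -0.2]
grip_width: 0.0853
t 8.2167 q [ -4.7   0.8 101.  -18.2  78.4 -91.7] p [585.6  -6.2 345.7] rpy [-162.17   -1.24 -179.45] F [-0.6  0.  -0.2] gw 0.08529801892726611
rear in [583.5 -95.7 206.4] rear out [ 583.7 -109.5  210.8] front in [582.1 -14.8 180.4] front out [581.9  -1.  175.9]
[-1.7 -2.6 15.9]
[-2.1  2.8 31. ]
```

```bash
python3 -m handwheel '[[[-1,-3,1,0,0],[-1,-2,2,0,0],[0,-1,2,0,0],[0,1,3,0,0],[0,1,3,0,0],[0,1,2,0,0],[0,1,2,0,0],[0,0,0,0,0],[0,0,0,0,0],[0,0,0,0,0]]]'
python3 - <<'E'
from st import *
print(shift(np.array([585,-102.5,176])-tip(0,-42.5)))
b=snap('side');cv2.imwrite('pics/near.png',cv2.resize(b['image'][100:280,190:400],None,fx=3,fy=3))
P,u,v=world(b); P*=1000; Q=(P-p)@R
k=(P[:,2]>186)&(P[:,2]<195)&(abs(P[:,0]-585)<25)&(P[:,1]<-40)&(P[:,1]>-110); I=b['image'][v,u].astype(int)
red=k&(I[:,2]>110)&(I[:,0]<.5*I[:,2]+60)&(I[:,2]-I[:,1]>15); print('carton top y',np.percentile(P[red][:,1],[1,50,99]).round(1),'x',np.percentile(P[red][:,0],[1,99]).round(1))
q=Q[(abs(Q[:,0])<25)&(Q[:,1]<-40)&(Q[:,1]>-75)&(Q[:,2]>130)&(Q[:,2]<185)&(I.max(1)<90)]; print('rear z',np.percentile(q[:,2],[50,95,99]).round(1))
E
```

```text
clock: 9.05
position: [0.5889, -0.0146, 0.3335]
tcp_rot: [-162.1, -1.0, -179.5]
force: [-0.4, -0.1, 1.6]
grip_width: 0.0853
t 9.05 q [ -5.5   1.7 101.2 -18.4  76.8 -91.9] p [588.9 -14.6 333.5] rpy [-162.07   -0.95 -179.52] F [-0.4 -0.1  1.6] gw 0.08526432455097555
rear in [ 587.3 -104.3  194.3] rear out [ 587.5 -118.1  198.8] front in [586.2 -23.4 168.2] front out [586.   -9.6 163.7]
[ 2.   7.4 16.9]
carton top y [-99.9 -73.  -49.5] x [569.9 600. ]
rear z [140.5 151.1 152.7]
```

View pics/near.png

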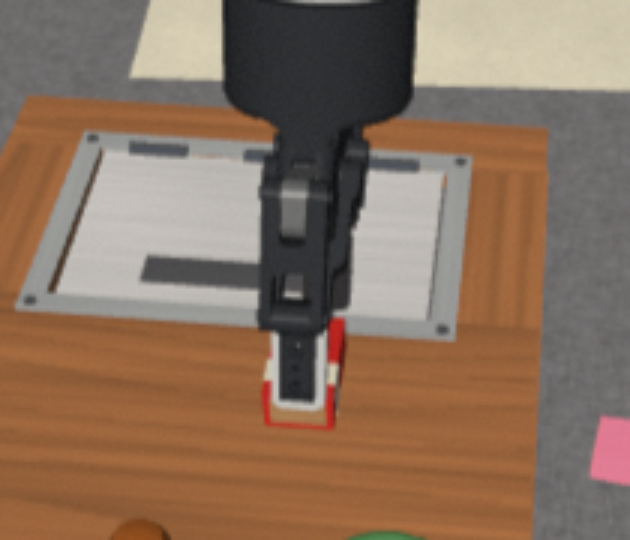

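The rear fingertip is just behind the carton's rear edge, and the front tip is starting to press the flap (Fz 1.6 N). I'll go down to bring the rear tip just above the board.

```bash
python3 -m handwheel '[[[1,0.5,2.5,0,0],[1,0.5,2.5,0,0],[0,0.5,2.5,0,0],[0,1,2.5,0,0],[0,1,2.5,0,0],[0,1,2.5,0,0],[0,1,2,0,0],[0,0,0,0,0],[0,0,0,0,0],[0,0,0,0,0]]]'
python3 - <<'E'
from st import *
b=snap('side');P,u,v=world(b); P*=1000;I=b['image'][v,u].astype(int)
k=(P[:,2]>186)&(P[:,2]<195)&(abs(P[:,0]-585)<25)&(P[:,1]<-20)&(P[:,1]>-110)
red=k&(I[:,2]>110)&(I[:,2]-I[:,1]>15); print('carton top y',np.percentile(P[red][:,1],[1,50,99]).round(1),'x',np.percentile(P[red][:,0],[1,99]).round(1))
for x0 in(480,510,620):
  k=(abs(P[:,0]-x0)<10)&(P[:,1]>-20)&(P[:,1]<75)&(P[:,2]<172); c=np.polyfit(P[k][:,1],P[k][:,2],1); print('flap slope rad',x0,k.sum(),np.arctan(c[0]).round(3))
E
```

```text
clock: 9.93
position: [0.587, -0.0138, 0.3148]
tcp_rot: [-162.2, -0.7, -179.5]
force: [0.2, 1.1, 1.2]
grip_width: 0.0854
t 9.9333 q [ -5.4   2.5 102.3 -18.5  74.8 -91.2] p [587.  -13.8 314.8] rpy [-162.18   -0.73 -179.48] F [0.2 1.1 1.2] gw 0.08543777738664554
rear in [ 586.  -103.2  175.5] rear out [ 586.2 -117.   180. ] front in [584.9 -22.3 149.5] front out [584.7  -8.5 145.1]
carton top y [-101.4  -64.4  -50.2] x [570.4 599.9]
flap slope rad 480 597 0.218
flap slope rad 510 609 0.213
flap slope rad 620 617 0.216
```

```bash
python3 -m handwheel '[[[0,2.5,0.5,0,0],[0,3,-0.5,0,0],[0,3,-1,0,0],[0,3,-1,0,0],[0,3,-1,0,0],[0,3,-1,0,0],[0,3,-1,0,0],[0,3,-1,0,0],[0,3,-1,0,0],[0,0,0,0,0]]]'
cat > chk.py <<'E'
from st import *
b=snap('side');P,u,v=world(b); P*=1000;I=b['image'][v,u].astype(int)
k=(P[:,2]>186)&(P[:,2]<195)&(abs(P[:,0]-585)<25)&(P[:,1]<40)&(P[:,1]>-110)
red=k&(I[:,2]>110)&(I[:,2]-I[:,1]>15)
if red.sum()>5: print('carton top y',np.percentile(P[red][:,1],[1,50,99]).round(1),'x',np.percentile(P[red][:,0],[1,99]).round(1))
for x0 in(480,510,620):
  k=(abs(P[:,0]-x0)<10)&(P[:,1]>-10)&(P[:,1]<75)&(P[:,2]<172); c=np.polyfit(P[k][:,1],P[k][:,2],1); print('flap slope rad',x0,k.sum(),np.arctan(c[0]).round(3))
E
python3 chk.py
```

```text
clock: 10.82
position: [0.5865, 0.0149, 0.3137]
tcp_rot: [-161.8, -0.8, -179.5]
force: [0.7, -2.0, 1.9]
grip_width: 0.0853
t 10.8167 q [ -2.6   2.7 102.2 -18.8  75.7 -88.4] p [586.5  14.9 313.7] rpy [-161.82   -0.81 -179.51] F [ 0.7 -2.   1.9] gw 0.08528568496902178
rear in [585.3 -75.4 175. ] rear out [585.5 -89.2 179.5] front in [584.3   5.3 148.5] front out [584.1  19.1 144. ]
carton top y [-78.6 -43.5 -22.6] x [569.7 599.2]
flap slope rad 480 586 0.308
flap slope rad 510 592 0.308
flap slope rad 620 607 0.309
```

The carton's middle is about 16 mm short of the lip and the flap is at about 0.31 rad, so step 1 is being met. I'll lower a little, hold, then push on.

```bash
python3 -m handwheel '[[[0,0.5,1.5,0,0],[0,0.5,1,0,0],[0,0,0,0,0],[0,0,0,0,0],[0,3,-1,0,0],[0,3,-1,0,0],[0,3,-1,0,0],[0,3,-1,0,0],[0,3,-1,0,0],[0,0,0,0,0]]]'; python3 chk.py
```

```text
clock: 11.7
position: [0.5865, 0.0312, 0.3115]
tcp_rot: [-161.7, -0.8, -179.6]
force: [0.1, -2.8, 1.8]
grip_width: 0.0853
t 11.7 q [ -0.9   3.1 102.1 -18.9  76.  -86.7] p [586.5  31.2 311.5] rpy [-161.68   -0.78 -179.57] F [ 0.1 -2.8  1.8] gw 0.08529834665588668
rear in [585.3 -59.4 172.9] rear out [585.5 -73.2 177.5] front in [584.3  21.3 146.2] front out [584.2  35.  141.7]
carton top y [-60.9 -25.   -6.2] x [569.7 599.4]
flap slope rad 480 583 0.421
flap slope rad 510 578 0.422
flap slope rad 620 592 0.423
```

```bash
python3 -m handwheel '[[[0,3.5,-1,0,0],[0,3.5,-1,0,0],[0,3.5,-1,0,0],[0,3.5,-1,0,0],[0,3.5,-1,0,0],[0,3.5,-1,0,0],[0,3,-1,0,0],[0,0,0,0,0],[0,0,0,0,0],[0,0,0,0,0]]]'
python3 - <<'E'
import chk
from chk import *
cv2.imwrite('pics/drop.png',cv2.resize(b['image'][60:260,180:390],None,fx=3,fy=3))
E
```

```text
clock: 12.58
position: [0.5869, 0.0554, 0.3133]
tcp_rot: [-160.8, -0.8, -179.7]
force: [-1.2, -5.5, 4.9]
grip_width: 0.0854
t 12.5833 q [  1.6   3.5 101.5 -19.7  77.  -84.1] p [586.9  55.4 313.3] rpy [-160.81   -0.78 -179.65] F [-1.2 -5.5  4.9] gw 0.08543590028012094
rear in [585.6 -37.3 176.2] rear out [585.7 -51.  180.9] front in [584.7  43.  148.2] front out [584.5  56.7 143.5]
flap slope rad 480 560 0.612
flap slope rad 510 563 0.612
flap slope rad 620 581 0.605
```

View pics/drop.png

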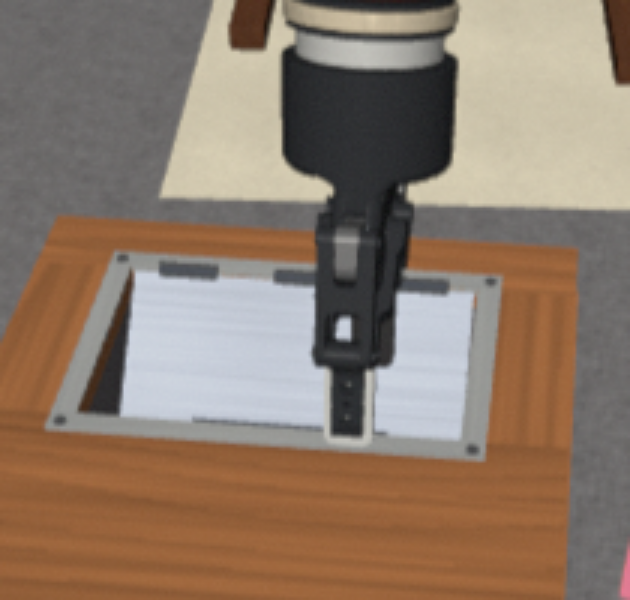

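The carton has left the top and can't be seen, and the flap is open at about 0.61 rad. I'll open it wider for a moment so that anything still on the plate slides off.

```bash
python3 -m handwheel '[[[0,3,-0.5,0,0],[0,3,0,0,0],[0,3,0,0,0],[0,2,0,0,0],[0,0,0,0,0],[0,0,0,0,0],[0,0,0,0,0],[0,0,0,0,0],[0,0,0,0,0],[0,0,0,0,0]]]'
python3 - <<'E'
import chk
from chk import *
a=snap('top')
for n,s in(('top',a),('side',b)):
  P,u,v=world(s);I=s['image'][v,u].astype(int)
  red=(I[:,2]>90)&(I[:,1]<.45*I[:,2])&(I[:,0]<.45*I[:,2])&(abs(P[:,0]-.56)<.1)&(P[:,1]>-.12)&(P[:,1]<.1)&(P[:,2]<.2)
  print(n,red.sum(),np.median(P[red],0).round(3) if red.any() else '')
cv2.imwrite('pics/open.png',np.hstack([b['image'][100:230,180:390],a['image'][190:320,180:390]]).repeat(1,0))
E
```

```text
clock: 13.47
position: [0.5874, 0.0609, 0.3164]
tcp_rot: [-159.2, -0.9, -179.9]
force: [-1.0, -5.6, 3.9]
grip_width: 0.0853
t 13.4667 q [  2.4   3.6 101.1 -21.3  77.9 -82.9] p [587.4  60.9 316.4] rpy [-159.19   -0.91 -179.92] F [-1.  -5.6  3.9] gw 0.08529268064776221
rear in [585.4 -35.7 181.9] rear out [585.5 -49.3 187.1] front in [584.8  43.7 151.7] front out [584.7  57.3 146.6]
flap slope rad 480 566 0.542
flap slope rad 510 570 0.54
flap slope rad 620 587 0.542
top 0 
side 0
```

```bash
python3 -m handwheel '[[[0,2,2.5,0,0],[0,2,2.5,0,0],[0,2,2,0,0],[0,1,1,0,0],[0,1,1,0,0],[0,0,0.5,0,0],[0,0,0.5,0,0],[0,0,0,0,0],[0,0,0,0,0],[0,0,0,0,0]]]'
python3 - <<'E'
import chk
from chk import *
cv2.imwrite('pics/open2.png',cv2.resize(b['image'][100:230,180:390],None,fx=3,fy=3))
E
```

```text
clock: 14.4
position: [0.5877, 0.0641, 0.3151]
tcp_rot: [-158.3, -1.0, 179.9]
force: [-1.5, -6.8, 6.3]
grip_width: 0.0856
t 14.4 q [  2.8   3.9 101.  -22.1  78.1 -82.1] p [587.7  64.1 315.1] rpy [-158.3   -1.   179.9] F [-1.5 -6.8  6.3] gw 0.08557696678071425
rear in [585.2 -34.5 182.2] rear out [585.3 -48.  187.6] front in [584.8  44.4 150.8] front out [584.7  57.9 145.4]
flap slope rad 480 560 0.588
flap slope rad 510 561 0.577
flap slope rad 620 584 0.581
```

View pics/open2.png

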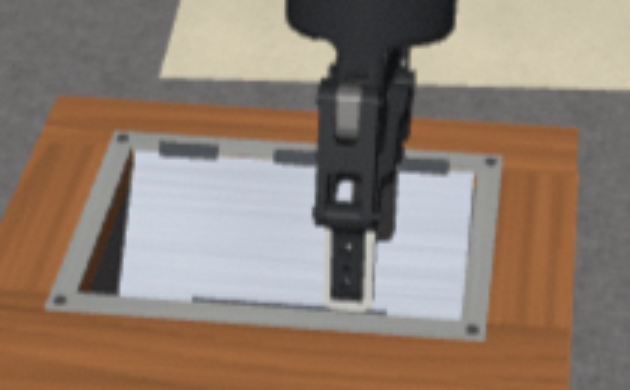

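No red shows on the plate. I'll draw back upwards and see whether the flap shuts fully.

```bash
python3 -m handwheel '[[[0,-1,-4,0,0],[0,-1,-5,0,0],[0,-1,-6,0,0],[0,-1,-8,0,0],[0,-2,-10,0,0],[0,-2,-12,0,0],[0,0,-15,0,0],[0,0,-20,0,0],[0,0,-20,0,0],[0,0,-20,0,0]]]'; python3 chk.py
```

```text
clock: 15.28
position: [0.5879, 0.1059, 0.4296]
tcp_rot: [-158.8, -1.8, 179.9]
force: [0.3, 0.1, -0.5]
grip_width: 0.0856
t 15.2833 q [  6.7   0.2  93.6 -20.9  90.6 -83. ] p [587.9 105.9 429.6] rpy [-158.76   -1.84  179.94] F [ 0.3  0.1 -0.5] gw 0.08555031359475977
rear in [583.4   8.3 296. ] rear out [583.6  -5.2 301.2] front in [582.5  87.5 265.2] front out [582.4 101.1 259.9]
flap slope rad 480 505 0.0
flap slope rad 510 505 -0.003
flap slope rad 620 525 0.001
```

The flap is shut. I'll clear the arm and do a last check.

```bash
python3 -m handwheel '[[[0,15,-20,0,0],[0,25,-20,0,0],[0,30,-15,0,0],[0,30,-10,0,0],[0,30,-10,0,0],[0,30,-10,0,0],[0,30,-10,0,0],[0,20,0,0,0],[0,10,0,0,0],[0,0,0,0,0]]]'
python3 - <<'E'
from chk import *
a=snap('top')
for n,s in(('top',a),('side',b)):
  for t in('carton','seal','dish','ink'):
    print(n,t,[(np.round(d['at'],3),round(d['confidence'],2)) for d in manip.spot_in(n,t) if d['confidence']>.3])
  for t in('seal','dish','ink'):
    for d in manip.silhouettes(n,t)[:1]:
      P,u,v=world(s,d['mask']);zt=np.percentile(P[:,2],95);P=P[P[:,2]>zt-.006];r=cv2.minAreaRect((P[:,:2]*1000).astype(np.float32));print(n,t,np.round(r[0],1),zt.round(4))
cv2.imwrite('pics/end.png',cv2.resize(np.hstack([a['image'][130:430,180:500],b['image'][100:400,80:400]]),None,fx=1.25,fy=1.25))
E
```

```text
clock: 16.17
position: [0.5855, 0.3621, 0.448]
tcp_rot: [-159.5, -1.3, -179.7]
force: [-0.4, -0.1, 0.9]
grip_width: 0.0853
t 16.1667 q [ 28.2  13.3  77.6 -17.7  99.6 -63.7] p [585.5 362.1 448. ] rpy [-159.51   -1.29 -179.69] F [-0.4 -0.1  0.9] gw 0.08533895975171872
rear in [583.  266.2 313. ] rear out [583.2 252.7 318.1] front in [581.9 345.9 283.2] front out [581.7 359.5 278.2]
flap slope rad 480 506 -0.001
flap slope rad 510 502 -0.005
flap slope rad 620 523 0.0
top carton [(array([0.752, 0.039, 0.021]), 0.82), (array([ 0.506, -0.286,  0.016]), 0.79), (array([ 0.823, -0.112,  0.023]), 0.75), (array([ 0.74 , -0.104,  0.014]), 0.48)]
top seal [(array([ 0.54 , -0.202,  0.217]), 0.61)]
top dish [(array([ 0.633, -0.198,  0.185]), 0.97), (array([ 0.535, -0.049,  0.171]), 0.38)]
top ink [(array([ 0.449, -0.196,  0.234]), 0.77)]
top seal [ 544.5 -201.9] 0.2257
top dish [ 632.6 -199.5] 0.196
top ink [ 450.6 -203.6] 0.2347
side carton [(array([ 0.741, -0.103,  0.016]), 0.97), (array([ 0.83 , -0.111,  0.022]), 0.85), (array([0.752, 0.03 , 0.018]), 0.82), (array([ 0.509, -0.288,  0.014]), 0.75)]
side seal [(array([ 0.547, -0.209,  0.206]), 0.92)]
side dish [(array([ 0.628, -0.196,  0.188]), 0.95)]
side ink [(array([ 0.455, -0.204,  0.22 ]), 0.75)]
side seal [ 544.8 -202. ] 0.2227
side dish [ 632.4 -197.9] 0.1936
side ink [ 450.8 -203.2] 0.232
```

View pics/end.png

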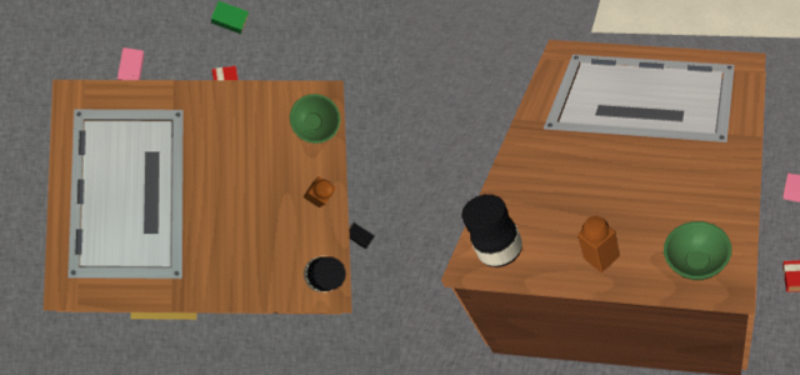

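The carton is gone from the top, the flap is flush, the other things haven't moved (within 1 mm), and only the four look-alikes remain outside. I'll hand in.

```bash
python3 -c "
from bench import manip
print(manip.hand_in())"
```

```text
the job is handed in; nothing more can be done
None
```

The red carton went through the flap without being picked up, and I handed the job in at about 16 s. I never saw the carton in the bin. I infer it is there because it is gone from view in both cameras and the flap shut behind it. `hand_in` gave no verdict.

**How it was done:** The moves have no tilt axis, so I pressed the arm against its inner reach limit until the tool leaned about 18°. That put the front finger about 27 mm lower than the rear one. The front fingertip then held the flap open while the rear finger pushed the carton over the lip. The flap read about 0.31 rad with the carton's middle still 16 mm short of the lip, 0.42 at the lip, and 0.61 once the carton had gone. I then drew back.

**Last checks:**
- **Flap:** it reads 0.00 rad (±0.005), fully shut.
- **Seal, dish and ink:** each is within about 1 mm of its starting place.
- **Look-alikes:** all four still lie on the table where they were.
- **Robot:** it is clear of everything, with forces under 1 N.

**What disagreed or went wrong:**
- **Carton direction:** its 48 mm side lay across the lip, not along it as the text says. I pushed it as measured.
- **Extra opening:** I tried to open the flap wider after the drop, but the load leaned the tool further. The flap eased back to 0.54–0.59 rad instead.

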